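# Stack the empty specimen bin on the bin of sample tubes

## Robot

A 6-joint arm with a two-finger parallel gripper is mounted at the origin on the work surface. World frame = base frame: x ahead of the robot, y to its left, z up, the work surface at z = 0. Lengths are in m, angles in rad, forces in N, time in s.
With the tool pointing down it reaches from about 0.325 to 0.85 m from the base axis. Payload 4.4 kg.
Tool frame: the origin (TCP) lies midway between the tips of the shut fingers; the grasp point (between the pads) lies 19 mm behind it; z points along the fingers, y is the direction in which the jaws open and shut (so a half turn about z gives the same grasp; the last joint's range is limited). The gripper opens to 94 mm and grips with 3 to 60 N. Pads are 16 mm wide; open, the fingers measure 119 mm over their backs; the gripper's body (75 mm by 177 mm) begins 78 mm behind the grasp point.
Start: joints at [0.982, 0.207, 1.542, -0, 1.393, -0.15], TCP at [0.244, 0.521, 0.205] pointing down, gripper open.
Joint ranges: [-2.73, 2.73], [-0.86, 2.22], [0.23, 2.46], [-1.11, 4.25], [0.08, 2.63], [-2.82, 2.82]. Speed limits (rad/s): [2.79, 2.79, 3.14, 3.14, 3.14, 3.14].

## Interface

Orientations are given as a unit quaternion [x, y, z, w].
In Python, from plant import manip, cams gives the robot as it stands.
- The arm moves only by the tool play_rows, never from a script. Its argument "motion" is a list of rows, each an object of numbers: "gripper": the finger opening in cm, from 0 to 9.4; "dx", "dy", "dz": the shift along the tool's x, y, z in cm; "wx", "wy", "wz": the turn, a rotation vector about the tool's x, y, z in degrees. A call has 1 to 20 rows; each row is the pose to reach, as a shift and turn from the pose measured when the call began, along the tool's axes at that moment; what a row does not reach only later rows make up. A row lasts 1/10 s, in which the tool goes at most 50 mm and 8.59 degrees, less where a joint would pass 70% of its speed; a pose out of reach is approached as far as the arm can. A call with a gripper value outside its range is refused whole. The fingers move at their own pace and stop on an object; "newtons" is the grip in N (left out, the last holds). Time passes only in rows, so rows that repeat a pose let the fingers close. It gives the time, the measured TCP pose, the force and the opening at its end, in the units of the state.
- manip.state(): the state, without advancing time (a new reading comes with each control period).
- cams.grab_frame(name): name is "scene" or "top" or "wrist"; returns a dict with "color" (384x512x3 uint8, red, green, blue), "mtx" (3x3 intrinsics, pixels), "rvec" (rotation vector, rad) and "tvec" (3), from world to camera coordinates, as OpenCV has them; the wrist camera has in their place "tool_from_camera" (4x4, takes a point from camera to tool coordinates, whose origin is the TCP and whose axes are the flange's). Camera axes: x right, y down, z forward; pixel columns grow to the right and rows downward; lengths in m; the calibration is good to about 2 mm. A picture is of the moment at which its call begins: read the wrist's pose just before it. There is no depth.
- manip.hand_in(): hands the job in, once; it reports no verdict.
The state is a dict: "time_s": time; "q": joint angles; "joint_vel": joint speeds; "joint_efforts": joint torques, N m; "ee_pos": TCP position; "tcp_rot": TCP orientation; "ft_force": force on the tool from outside, world axes, zero at the start; "wrist_torque": the same for the moment, N m; "grip_width": opening from 0.0 (shut) to 1.0 (fully open).
Only numpy, scipy, OpenCV 4.12 (cv2) and the standard library are available. Lean on these libraries where they do the work, as an engineer would, in place of code of your own. Each camera call takes 0.05 s, during which the arm holds its last target.

## Task

Pick up the empty slotted stack-and-nest bin, turn it half round so that its finger tab points the opposite way to the tab of the matching bin that holds the sample tubes, and set it down squarely on top of that bin, so that it stands level on the rim lugs instead of sinking in over the tubes. Lower it rather than letting it fall, leave the bin with the tubes where it stands, and do not disturb the shorter bin.

Things in the scene. Friction and masses are not known exactly. Their poses are not given: they have to be found in the camera images.
- empty_bin: Empty white bin, 160 (x) x 64 (y) x 60 mm high, 0.11-0.2 kg. Origin: centre of underside; z up. Grip its upright rim band (48-60 mm high, outer long faces 64 mm apart) at mid-length. Foot 144 x 47 mm. Lugs, tops at 60 mm, reach in 17 mm from both long sides at x = +50 and -24 mm, with open wall slots below. Starts with its tab pointing within 20 degrees of world +x.
- empty_bin_tab (a point): Middle of the top of the finger tab (34 mm wide, 16 mm long) on the empty bin's +x end only: 88 mm along +x from the bin's origin, 60 mm above its underside. On a like bin with tabs at the same end, the bin's slots pass the lower lugs and it nests inside; turned half round, its foot rests on the lugs, underside 60 mm above the lower bin's underside.
- full_bin: Identical bin in which two capped glass tubes (13 mm thick, 95 mm long) lie on the floor; loose on the bench, about 0.3-0.6 kg. Origin: centre of its underside; z up; +x towards its own finger tab, which also points within 20 degrees of world +x.
- short_bin: Bystander: plain white bin, shorter and lower (118 mm in x, 62 in y, 40 high), no lugs, slots or tab; loose. Origin: centre of its underside. The three bins stand side by side in any order, 0.17 m or more between centres; dropper bottles (24 mm thick, 68 mm high) stand between them and a tube rack (116 mm high) beyond.
There are look-alikes about, which are no part of the job. What is shaped like the empty_bin but orange is not meant. Leave any blue look-alike of the full_bin alone.

How it is judged:
By the outcome, as a careful person would: the job done as asked, in the order asked, and still so for the second after the job is handed in, with the robot touching nothing.
It also fails if it takes over 37 s, if anything falls off the work surface, if the arm or the gripper's body presses on something with over 40 N, if the wrist force passes 120 N, or if a joint passes its speed limit or range.

## Working session

There is one attempt and no reset: what is moved stays moved. The work goes in short steps, Python scripts to look and compute and a tool call to move; the robot and the scene stay as the last step left them, time stands still between calls to the robot, and variables do not carry over. Pictures are saved under pics/ and viewed, and the job is handed in when it is done.

Besides the shell and the picture viewer there is one more tool, called after ">>>" as name([rows], argument=value, ...), one row to a line, values as JSON. play_rows: Moves the arm, as the interface text tells. Its arguments: {"type":"object","properties":{"motion":{"type":"array","items":{"type":"object","properties":{"gripper":{"type":"number"},"dx":{"type":"number"},"dy":{"type":"number"},"dz":{"type":"number"},"wx":{"type":"number"},"wy":{"type":"number"},"wz":{"type":"number"}}}},"newtons":{"type":"number"}},"required":["motion"]}

```bash
mkdir -p pics; ls; cat > h.py <<'E'
import sys; sys.path.insert(0,'.')
import numpy as np, cv2, pickle
from scipy.spatial.transform import Rotation as R
from plant import manip, cams
def grab(n,save):
    s=manip.state(); f=cams.grab_frame(n); f['st']=s
    cv2.imwrite(f'pics/{save}.png',cv2.cvtColor(f['color'],cv2.COLOR_RGB2BGR))
    pickle.dump(f,open(f'pics/{save}.pkl','wb')); return f
def load(s): return pickle.load(open(f'pics/{s}.pkl','rb'))
def cam(f):
    if 'rvec' in f:
        Rm=cv2.Rodrigues(np.array(f['rvec'],float))[0]; t=np.array(f['tvec'],float).ravel()
        return Rm.T, -Rm.T@t
    T=np.eye(4);T[:3,:3]=R.from_quat(f['st']['tcp_rot']).as_matrix();T[:3,3]=f['st']['ee_pos']
    M=T@np.array(f['tool_from_camera']); return M[:3,:3],M[:3,3]
def onplane(f,uv,z):
    A,c=cam(f); uv=np.atleast_2d(np.array(uv,float))
    d=(A@np.linalg.inv(np.array(f['mtx']))@np.c_[uv,np.ones(len(uv))].T).T
    return c+d*((z-c[2])/d[:,2])[:,None]
def proj(f,P):
    A,c=cam(f); P=np.atleast_2d(P); q=(np.array(f['mtx'])@A.T@(P-c).T).T
    return q[:,:2]/q[:,2:]
E
python3 - <<'E'
from h import *
a=grab('scene','s0');b=grab('top','t0');c=grab('wrist','w0')
for f in (a,b,c): print(cam(f)[1].round(3),np.array(f['mtx']).round(1).tolist())
print(manip.state())
i=[cv2.imread(f'pics/{k}.png') for k in('s0','t0','w0')]
for k,x in zip(('s0b','t0b','w0b'),i): cv2.imwrite(f'pics/{k}.png',cv2.resize(x,(800,600),interpolation=cv2.INTER_CUBIC))
E
```

```text
pics
[1.091 0.64  0.722] [[402.7, 0.0, 262.3], [0.0, 402.7, 186.2], [0.0, 0.0, 1.0]]
[ 0.356 -0.068  0.858] [[365.8, 0.0, 254.1], [0.0, 365.8, 192.6], [0.0, 0.0, 1.0]]
[0.182 0.549 0.383] [[274.5, 0.0, 256.6], [0.0, 274.5, 194.4], [0.0, 0.0, 1.0]]
{'time_s': 0.15, 'q': array([ 9.81488460e-01,  2.07223810e-01,  1.54260188e+00, -2.65768247e-05,
        1.39354065e+00, -1.50512848e-01]), 'joint_vel': array([-0.0017964 , -0.00194971, -0.00486445,  0.00081804,  0.00030013,
       -0.00106217]), 'joint_efforts': array([-4.05133887e-04, -3.71313250e+01, -2.81814855e+01,  6.96754572e-02,
        3.26843373e-02, -9.06593414e-05]), 'ee_pos': array([0.24395859, 0.51998466, 0.20456917]), 'tcp_rot': array([ 2.17639231e-01,  9.76028882e-01, -8.31584076e-04, -3.08428172e-04]), 'ft_force': array([ 0.5569977 , -0.15778671,  0.4639079 ]), 'wrist_torque': array([ 0.00687313, -0.04788688,  0.00088504]), 'grip_width': 1.0015358355489314}
```

View pics/s0b.png

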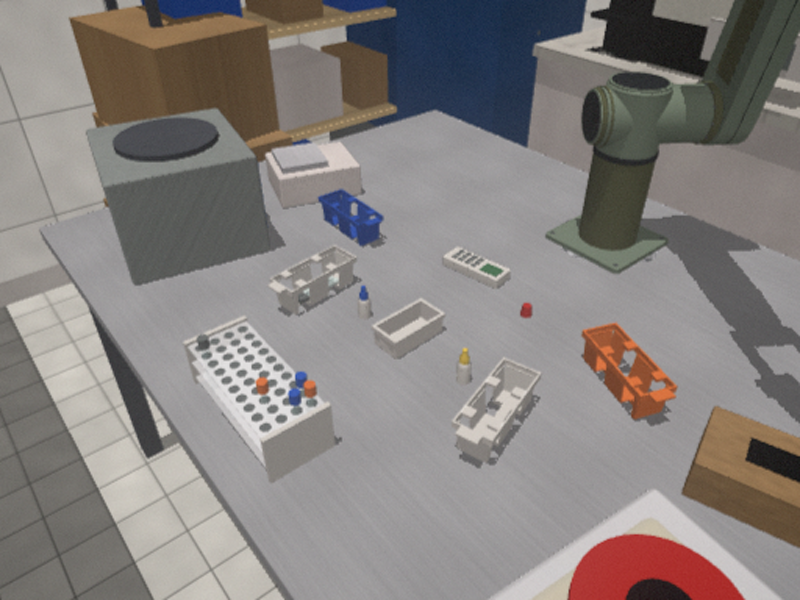

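View pics/t0b.png

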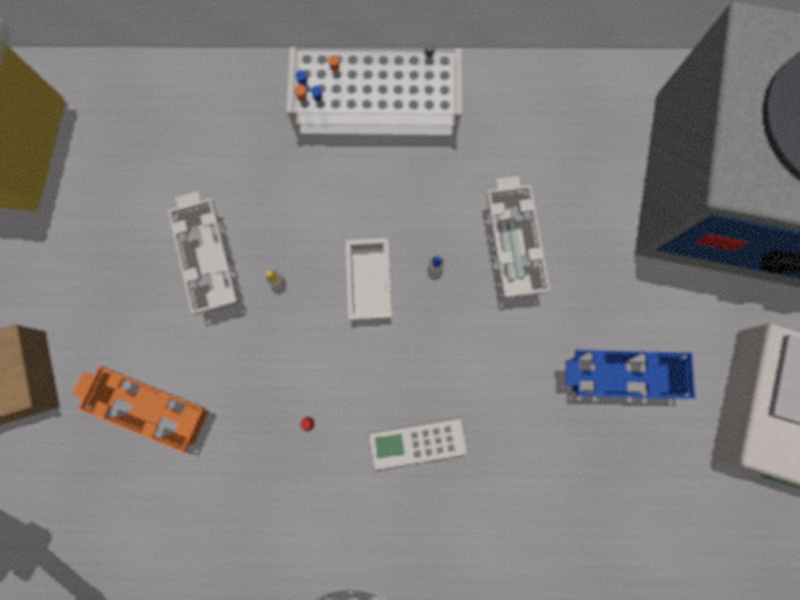

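View pics/w0b.png

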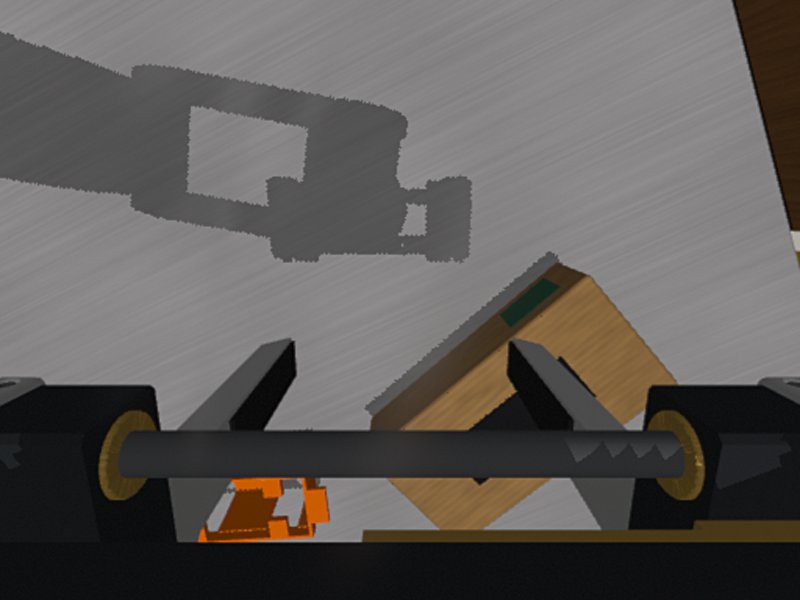

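In the top view (800x600) the candidates are:
- The white bin at (203,255) looks empty.
- The white bin at (517,240) shows greenish glass tubes.
- The orange bin (142,408) and blue bin (630,375) are look-alikes.
- The short bin is at (368,280).

I'll confirm this in crops.

```bash
python3 - <<'E'
from h import *
t=cv2.imread('pics/t0.png'); s=cv2.imread('pics/s0.png')
a=cv2.resize(t[115:215,95:165],(390,560),interpolation=cv2.INTER_CUBIC)
b=cv2.resize(t[105:205,300:370],(390,560),interpolation=cv2.INTER_CUBIC)
cv2.imwrite('pics/crop0.png',np.hstack([a,b]))
f=load('t0'); g=cv2.cvtColor(t,cv2.COLOR_BGR2HSV)
m=((g[...,2]>165)&(g[...,1]<40)).astype(np.uint8)
cv2.imwrite('pics/mask0.png',np.hstack([cv2.resize(x,(390,560),interpolation=cv2.INTER_NEAREST)*255 for x in (m[115:215,95:165],m[105:205,300:370])]))
E
```

```text
(no output)
```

View pics/crop0.png

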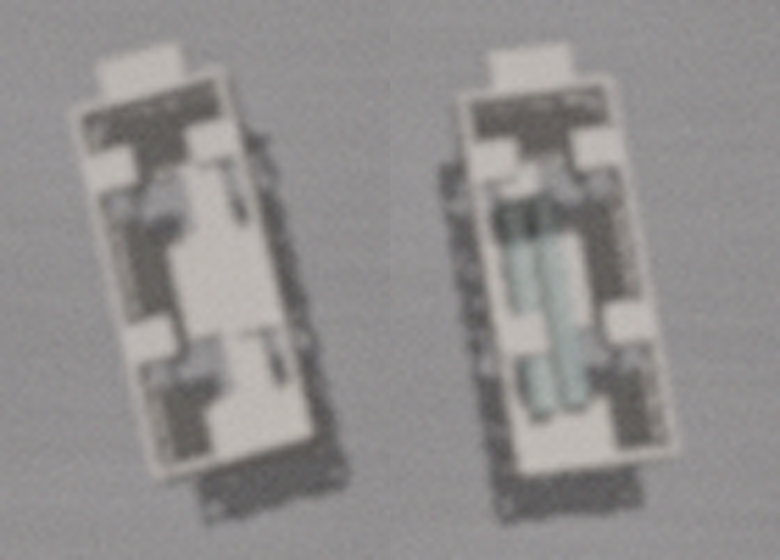

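View pics/mask0.png

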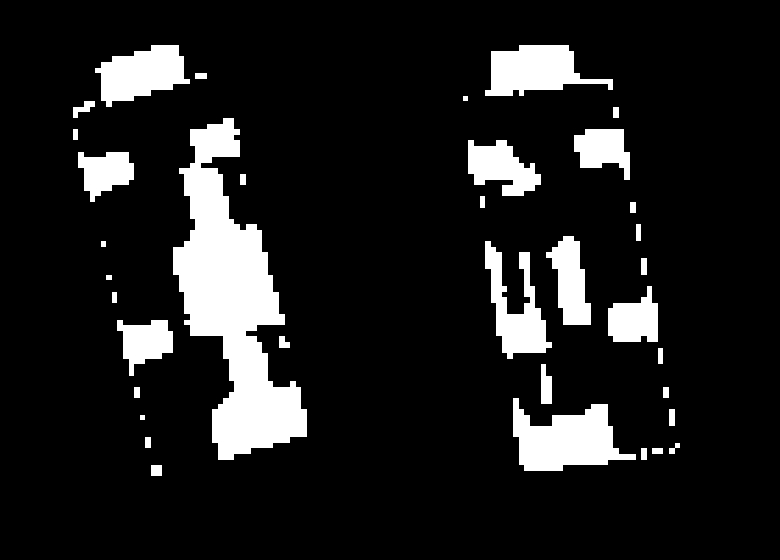

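```bash
cat >> h.py <<'E'
def binpose(W):  # TL,TR,BR,BL (tab end first)
    W=W[:,:2]; c=W.mean(0); d=(W[0]+W[1]-W[2]-W[3])/2; 
    l=np.hypot(*d); w=np.linalg.norm(W[0]+W[3]-W[1]-W[2])/2
    return c.round(4),np.degrees(np.arctan2(d[1],d[0])).round(2),l.round(4),w.round(4)
E
python3 - <<'E'
from h import *
f=load('t0')
def sv(p,ox,oy,sub):
    p=np.array(p,float)-[sub,0]; return (p+.5)/[390/70,5.6]-.5+[ox,oy]
for n,p,ox,oy,sub,tab in (('empty',[(72,108),(222,72),(313,437),(158,478)],95,115,0,(138,72)),('full',[(460,95),(612,78),(680,452),(520,472)],300,105,390,(532,66))):
    print(n,binpose(onplane(f,sv(p,ox,oy,sub),.06)), onplane(f,sv([tab],ox,oy,sub),.06).round(4))
# others
g=lambda u,v,z: onplane(f,[(u*.64,v*.64)],z).round(3)
print('short',g(368,280,.04),'bottles',g(270,274,.068),g(437,261,.068),'rack',g(290,115,.116),g(460,115,.116))
E
```

```text
empty (array([0.5738, 0.2205]), np.float64(16.97), np.float64(0.16), np.float64(0.063)) [[0.658  0.2482 0.06  ]]
full (array([ 0.5991, -0.2375]), np.float64(7.5), np.float64(0.1589), np.float64(0.064)) [[ 0.6868 -0.2257  0.06  ]]
short [[ 0.542 -0.02   0.04 ]] bottles [[0.543 0.118 0.068]] [[ 0.564 -0.12   0.068]] rack [[0.762 0.089 0.116]] [[ 0.763 -0.15   0.116]]
```

The left crop shows an empty bin. The right one shows two glass tubes. Both tabs point up, which is world +x. Measured rim sizes of 160x63 and 159x64 mm match the given 160x64. Next I'll hover near the empty bin for a wrist look.

>>> play_rows([
  {"dx":-50,"dy":-6.4,"wz":-42,"gripper":9.4},
  {"dx":-50,"dy":-6.4,"wz":-42},
  {"dx":-50,"dy":-6.4,"wz":-42},
  {"dx":-50,"dy":-6.4,"wz":-42},
  {"dx":-50,"dy":-6.4,"wz":-42},
  {"dx":-50,"dy":-6.4,"wz":-42},
  {"dx":-50,"dy":-6.4,"wz":-42},
  {"dx":-50,"dy":-6.4,"wz":-42},
  {"dx":-50,"dy":-6.4,"wz":-42},
  {"dx":-50,"dy":-6.4,"wz":-42},
  {"dx":-50,"dy":-6.4,"wz":-42},
  {"dx":-50,"dy":-6.4,"wz":-42},
  {"dx":-50,"dy":-6.4,"wz":-42},
], newtons=20)

```text
validation failed for argument at $.mo...
```

```bash
python3 - <<'E'
from h import *
c=grab('wrist','w1'); s=c['st']
print(s['time_s'],s['ee_pos'],R.from_quat(s['tcp_rot']).as_matrix().round(3).tolist(),s['q'].round(2),s['grip_width'])
cv2.imwrite('pics/w1b.png',cv2.resize(cv2.imread('pics/w1.png'),(800,600),interpolation=cv2.INTER_CUBIC))
E
```

```text
0.15 [0.24395859 0.51998466 0.20456917] [[-0.905, 0.425, -0.001], [0.425, 0.905, -0.001], [0.0, -0.002, -1.0]] [ 0.98  0.21  1.54 -0.    1.39 -0.15] 1.0015358355489314
```

View pics/w1b.png

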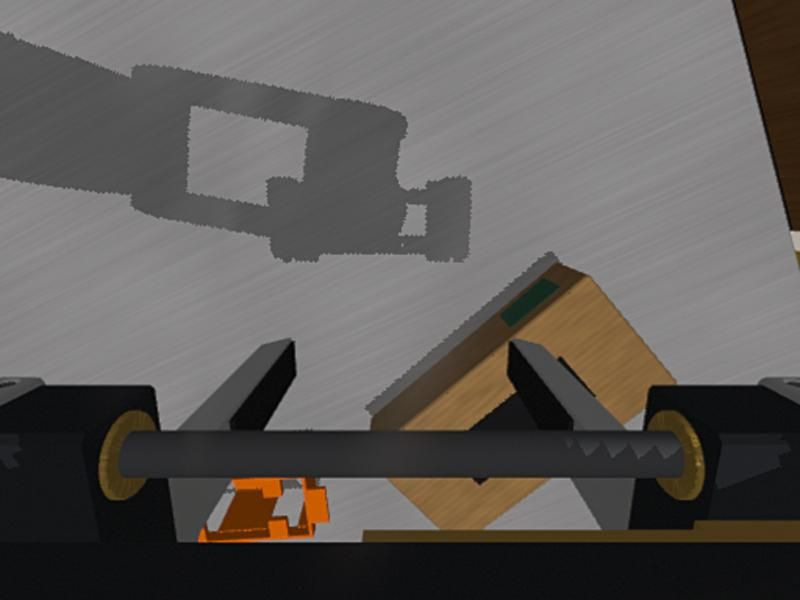

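The move was rejected by validation and the arm has not moved. I'll retry with every field written out.

>>> play_rows([
  {"dx":-50,"dy":-6.4,"dz":0,"wx":0,"wy":0,"wz":-42,"gripper":9.4},
  {"dx":-50,"dy":-6.4,"dz":0,"wx":0,"wy":0,"wz":-42,"gripper":9.4},
  {"dx":-50,"dy":-6.4,"dz":0,"wx":0,"wy":0,"wz":-42,"gripper":9.4},
  {"dx":-50,"dy":-6.4,"dz":0,"wx":0,"wy":0,"wz":-42,"gripper":9.4},
  {"dx":-50,"dy":-6.4,"dz":0,"wx":0,"wy":0,"wz":-42,"gripper":9.4},
  {"dx":-50,"dy":-6.4,"dz":0,"wx":0,"wy":0,"wz":-42,"gripper":9.4},
  {"dx":-50,"dy":-6.4,"dz":0,"wx":0,"wy":0,"wz":-42,"gripper":9.4},
  {"dx":-50,"dy":-6.4,"dz":0,"wx":0,"wy":0,"wz":-42,"gripper":9.4},
  {"dx":-50,"dy":-6.4,"dz":0,"wx":0,"wy":0,"wz":-42,"gripper":9.4},
  {"dx":-50,"dy":-6.4,"dz":0,"wx":0,"wy":0,"wz":-42,"gripper":9.4},
  {"dx":-50,"dy":-6.4,"dz":0,"wx":0,"wy":0,"wz":-42,"gripper":9.4},
  {"dx":-50,"dy":-6.4,"dz":0,"wx":0,"wy":0,"wz":-42,"gripper":9.4},
  {"dx":-50,"dy":-6.4,"dz":0,"wx":0,"wy":0,"wz":-42,"gripper":9.4},
], newtons=20)

```text
time_s: 1.5
ee_pos: [0.6689, 0.2498, 0.2039]
tcp_rot: [-0.146, 0.989, -0.0, -0.001]
ft_force: [0.3, -0.3, -0.2]
grip_width: 1.001
```

```bash
python3 - <<'E'
from h import *
c=grab('wrist','w1'); s=c['st']
print(s['time_s'],s['ee_pos'],R.from_quat(s['tcp_rot']).as_matrix().round(3).tolist(),s['q'].round(2),cam(c)[1])
cv2.imwrite('pics/w1b.png',cv2.resize(cv2.imread('pics/w1.png'),(800,600),interpolation=cv2.INTER_CUBIC))
E
```

```text
1.5 [0.66885874 0.24979627 0.20394668] [[-0.957, -0.289, -0.003], [-0.289, 0.957, -0.001], [0.003, -0.0, -1.0]] [ 0.24  0.5   1.15 -0.    1.49 -1.63] [0.60367874 0.23034893 0.38271766]
```

View pics/w1b.png

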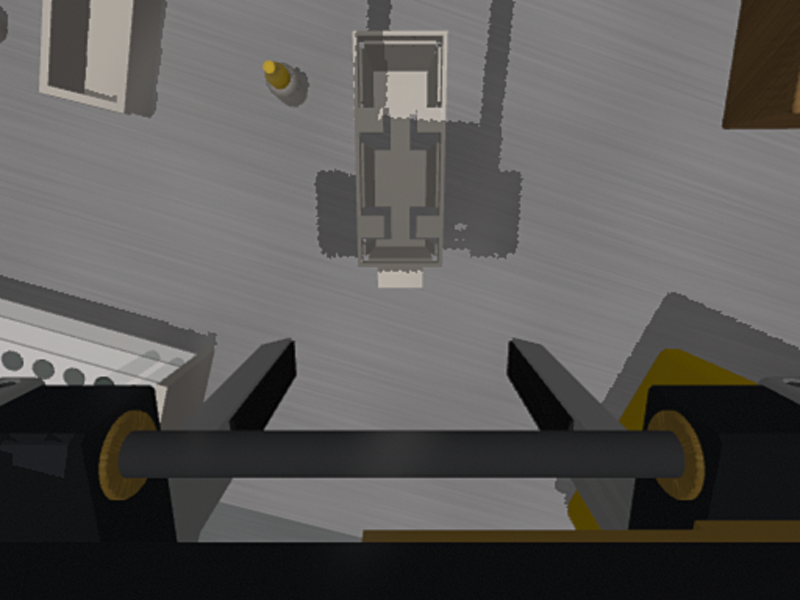

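```bash
python3 - <<'E'
from h import *
f=load('w1')
P=(np.array([(442,267),(357,266.5),(353,31),(447,31)])+.5)*.64-.5
W=onplane(f,P,.06); print(binpose(W),W.round(4).tolist()); print('tab end mid',onplane(f,[(400*.64,288*.64)],.06).round(4))
c,a,_,_=binpose(W); s=f['st']; Rm=R.from_quat(s['tcp_rot']).as_matrix()
for cc in (c,np.array([.5738,.2205])): print('tool shift',(Rm.T@np.array([*(cc-s['ee_pos'][:2]),.035-s['ee_pos'][2]])).round(4))
print('tool y ang',np.degrees(np.arctan2(Rm[1,1],Rm[0,1])))
E
```

```text
(array([0.5741, 0.2201]), np.float64(16.63), np.float64(0.1594), np.float64(0.0638)) [[0.6414, 0.2738, 0.06], [0.6596, 0.2121, 0.06], [0.5069, 0.1671, 0.06], [0.4886, 0.2275, 0.06]]
tab end mid [[0.6663 0.2483 0.06  ]]
tool shift [ 0.0988 -0.001   0.1692]
tool shift [ 0.099  -0.0005  0.1692]
tool y ang 106.82641736709176
```

The wrist view agrees with the top view to within 0.5 mm and 0.4°. The rim measures 159x64 mm and the tab end is where it should be. Now I'll move over the bin, descend and grip.

>>> play_rows([
  {"dx":9.9,"dy":-0.1,"dz":0,"wx":0,"wy":0,"wz":0,"gripper":9.4},
  {"dx":9.9,"dy":-0.1,"dz":0,"wx":0,"wy":0,"wz":0,"gripper":9.4},
  {"dx":9.9,"dy":-0.1,"dz":4,"wx":0,"wy":0,"wz":0,"gripper":9.4},
  {"dx":9.9,"dy":-0.1,"dz":8,"wx":0,"wy":0,"wz":0,"gripper":9.4},
  {"dx":9.9,"dy":-0.1,"dz":12,"wx":0,"wy":0,"wz":0,"gripper":9.4},
  {"dx":9.9,"dy":-0.1,"dz":15,"wx":0,"wy":0,"wz":0,"gripper":9.4},
  {"dx":9.9,"dy":-0.1,"dz":16.9,"wx":0,"wy":0,"wz":0,"gripper":9.4},
  {"dx":9.9,"dy":-0.1,"dz":16.9,"wx":0,"wy":0,"wz":0,"gripper":9.4},
  {"dx":9.9,"dy":-0.1,"dz":16.9,"wx":0,"wy":0,"wz":0,"gripper":9.4},
  {"dx":9.9,"dy":-0.1,"dz":16.9,"wx":0,"wy":0,"wz":0,"gripper":5.5},
  {"dx":9.9,"dy":-0.1,"dz":16.9,"wx":0,"wy":0,"wz":0,"gripper":5.5},
  {"dx":9.9,"dy":-0.1,"dz":16.9,"wx":0,"wy":0,"wz":0,"gripper":5.5},
  {"dx":9.9,"dy":-0.1,"dz":16.9,"wx":0,"wy":0,"wz":0,"gripper":5.5},
  {"dx":9.9,"dy":-0.1,"dz":16.9,"wx":0,"wy":0,"wz":0,"gripper":5.5},
  {"dx":9.9,"dy":-0.1,"dz":16.9,"wx":0,"wy":0,"wz":0,"gripper":5.5},
  {"dx":9.9,"dy":-0.1,"dz":16.9,"wx":0,"wy":0,"wz":0,"gripper":5.5},
], newtons=20)

```text
time_s: 3.15
ee_pos: [0.5741, 0.2207, 0.0363]
tcp_rot: [-0.147, 0.989, -0.0, -0.001]
ft_force: [-1.4, -0.5, 4.9]
grip_width: 0.678
```

Grip width is 63.7 mm, which matches the rim. Lifting.

>>> play_rows([
  {"dx":0,"dy":0,"dz":-0.5,"wx":0,"wy":0,"wz":0,"gripper":5.5},
  {"dx":0,"dy":0,"dz":-2,"wx":0,"wy":0,"wz":0,"gripper":5.5},
  {"dx":0,"dy":0,"dz":-5,"wx":0,"wy":0,"wz":0,"gripper":5.5},
  {"dx":0,"dy":0,"dz":-8,"wx":0,"wy":0,"wz":0,"gripper":5.5},
  {"dx":0,"dy":0,"dz":-11,"wx":0,"wy":0,"wz":0,"gripper":5.5},
  {"dx":0,"dy":0,"dz":-13,"wx":0,"wy":0,"wz":0,"gripper":5.5},
  {"dx":0,"dy":0,"dz":-13,"wx":0,"wy":0,"wz":0,"gripper":5.5},
  {"dx":0,"dy":0,"dz":-13,"wx":0,"wy":0,"wz":0,"gripper":5.5},
], newtons=30)

```text
time_s: 3.95
ee_pos: [0.5741, 0.2208, 0.1664]
tcp_rot: [-0.147, 0.989, -0.0, -0.001]
ft_force: [-0.6, -0.1, -1.7]
grip_width: 0.674
```

```bash
python3 - <<'E'
from h import *
c=grab('wrist','w2'); t=grab('scene','s2'); s=c['st']
print(s['time_s'],s['ee_pos'],s['grip_width'],s['ft_force'])
a=cv2.imread('pics/w2.png');b=cv2.imread('pics/s2.png')
cv2.imwrite('pics/c2.png',np.vstack([a[:, :],b])[:, :][::1])
cv2.imwrite('pics/c2.png',np.hstack([cv2.resize(a,(400,300)),cv2.resize(b[150:320,200:430],(400,300))]))
E
```

```text
3.95 [0.57406469 0.22077714 0.1663948 ] 0.6744315461080924 [-0.57078881 -0.14649828 -1.74762833]
```

View pics/c2.png

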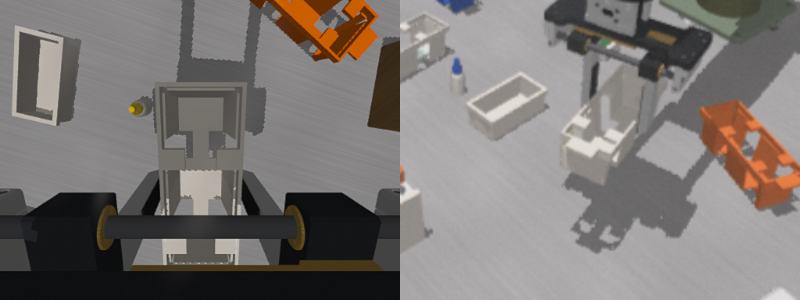

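The bin is held, and the short bin and bottles are untouched. I'll cross-check the full bin's pose in the scene view before carrying.

```bash
python3 - <<'E'
from h import *
s=cv2.imread('pics/s0.png')
cv2.imwrite('pics/crop1.png',cv2.resize(s[150:210,165:240],(750,600),interpolation=cv2.INTER_CUBIC))
f=load('s0'); c=np.array([.5991,-.2375]);a=np.radians(7.5);ux=np.array([np.cos(a),np.sin(a)]);uy=np.array([-ux[1],ux[0]])
for n,x,y in(('tab+y',.08,.032),('tab-y',.08,-.032),('rear-y',-.08,-.032),('rear+y',-.08,.032)):
    p=proj(f,[*(c+x*ux+y*uy),.06])[0]; print(n,((p-[165,150]+.5)*10-.5).round(0))
E
```

```text
tab+y [214. 365.]
tab-y [ 74. 276.]
rear-y [493.  63.]
rear+y [633. 139.]
```

View pics/crop1.png

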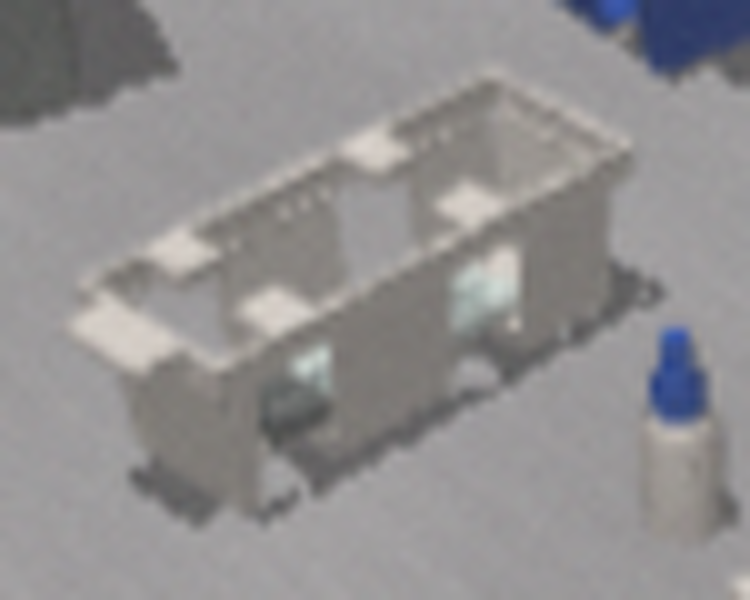

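```bash
python3 - <<'E'
from h import *
f=load('s0')
P=(np.array([(225,370),(80,285),(493,68),(633,142)])+.5)/10-.5+[165,150]
print(binpose(onplane(f,P,.06)))
# relative check on empty in same view: predicted vs crop
s=cv2.imread('pics/s0.png'); cv2.imwrite('pics/crop2.png',cv2.resize(s[220:300,280:355],(562,600),interpolation=cv2.INTER_CUBIC))
c=np.array([.5741,.2201]);a=np.radians(16.7);ux=np.array([np.cos(a),np.sin(a)]);uy=np.array([-ux[1],ux[0]])
for n,x,y in(('tab+y',.08,.032),('tab-y',.08,-.032),('rear-y',-.08,-.032),('rear+y',-.08,.032)):
    p=proj(f,[*(c+x*ux+y*uy),.06])[0]; print(n,((p-[280,220]+.5)*7.5-.5).round(0))
E
```

```text
(array([ 0.5998, -0.2343]), np.float64(8.53), np.float64(0.159), np.float64(0.0628))
tab+y [264. 466.]
tab-y [ 68. 370.]
rear-y [319.  63.]
rear+y [500. 139.]
```

View pics/crop2.png

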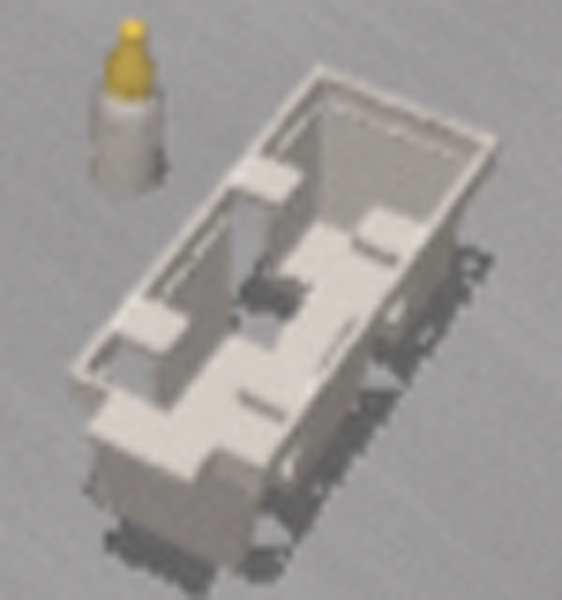

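In the scene crop the tubes are visible through the slots of the bin at pixel (220,175) of 512x384, so it is the full bin. The top and scene views disagree by 3 mm and 1° on its pose. I'll take a wrist look at it on the way over.

>>> play_rows([
  {"dx":0,"dy":-2,"dz":-1.5,"wx":0,"wy":0,"wz":0,"gripper":5.5},
  {"dx":0,"dy":-5,"dz":-3,"wx":0,"wy":0,"wz":0,"gripper":5.5},
  {"dx":0,"dy":-8.5,"dz":-3,"wx":0,"wy":0,"wz":0,"gripper":5.5},
  {"dx":0,"dy":-12,"dz":-3,"wx":0,"wy":0,"wz":0,"gripper":5.5},
  {"dx":0,"dy":-15.5,"dz":-3,"wx":0,"wy":0,"wz":0,"gripper":5.5},
  {"dx":0,"dy":-19,"dz":-3,"wx":0,"wy":0,"wz":0,"gripper":5.5},
  {"dx":0,"dy":-22.5,"dz":-3,"wx":0,"wy":0,"wz":0,"gripper":5.5},
  {"dx":0,"dy":-26,"dz":-3,"wx":0,"wy":0,"wz":0,"gripper":5.5},
  {"dx":0,"dy":-28.5,"dz":-3,"wx":0,"wy":0,"wz":0,"gripper":5.5},
  {"dx":0,"dy":-29.5,"dz":-3,"wx":0,"wy":0,"wz":0,"gripper":5.5},
  {"dx":0,"dy":-29.5,"dz":-3,"wx":0,"wy":0,"wz":0,"gripper":5.5},
  {"dx":0,"dy":-29.5,"dz":-3,"wx":0,"wy":0,"wz":0,"gripper":5.5},
], newtons=30)

```text
time_s: 5.25
ee_pos: [0.6579, -0.0606, 0.1932]
tcp_rot: [-0.147, 0.989, 0.0, -0.003]
ft_force: [0.5, 0.2, -1.6]
grip_width: 0.675
```

```bash
python3 - <<'E'
from h import *
c=grab('wrist','w3'); s=c['st']
print(s['time_s'],s['ee_pos'],s['q'].round(2))
cv2.imwrite('pics/w3b.png',cv2.resize(cv2.imread('pics/w3.png'),(800,600),interpolation=cv2.INTER_CUBIC))
E
```

```text
5.25 [ 0.65790559 -0.06056924  0.19319241] [-0.22  0.4   1.32 -0.    1.43 -2.09]
```

View pics/w3b.png

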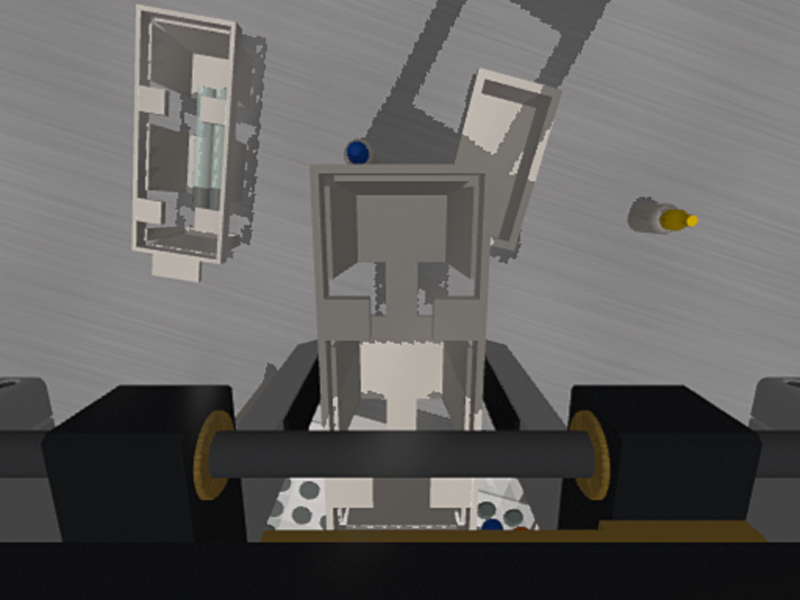

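```bash
python3 - <<'E'
from h import *
s=cv2.imread('pics/w3.png')
a=cv2.resize(s[0:190,75:180],(330,597),interpolation=cv2.INTER_CUBIC)  # 3.1429
b=cv2.resize(s[95:235,190:320],(460,495),interpolation=cv2.INTER_CUBIC) # 3.538
b=cv2.copyMakeBorder(b,0,102,0,0,cv2.BORDER_CONSTANT)
cv2.imwrite('pics/crop3.png',np.hstack([a,b]))
E
```

```text
(no output)
```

View pics/crop3.png

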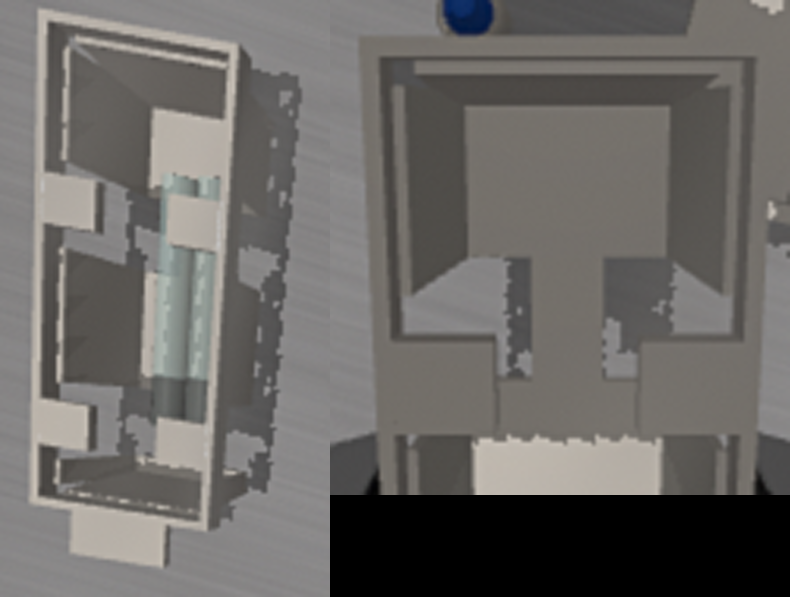

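```bash
python3 - <<'E'
from h import *
f=load('w3'); st=f['st']; Rm=R.from_quat(st['tcp_rot']).as_matrix(); p=st['ee_pos']
P=(np.array([(209,531),(30,502),(40,9),(242,43)])+.5)/3.1429-.5+[75,0]
W=onplane(f,P,.06); print('full',binpose(W),W.round(4).tolist())
tab=(np.array([[118,557]])+.5)/3.1429-.5+[75,0]; print('tab',onplane(f,tab,.06).round(4))
zr=p[2]+.0237
H=np.array([(359,37),(765,37),(563,37),(496,340),(640,340)],float)-[330,0]; H=(H+.5)/3.5375-.5+[190,95]
print('held in tool',((Rm.T@(onplane(f,H,zr)-p).T).T).round(4).tolist())
print('tool axes',Rm.round(4).tolist())
E
```

```text
full (array([ 0.5984, -0.2359]), np.float64(7.57), np.float64(0.1594), np.float64(0.0643)) [[0.6732, -0.1934, 0.06], [0.6816, -0.2573, 0.06], [0.5241, -0.2782, 0.06], [0.5148, -0.2146, 0.06]]
tab [[ 0.6923 -0.2234  0.06  ]]
held in tool [[0.0804, -0.0315, -0.0232], [0.0803, 0.0304, -0.0231], [0.0803, -0.0004, -0.0232], [0.033, -0.0115, -0.0235], [0.033, 0.0121, -0.0235]]
tool axes [[-0.9567, -0.2911, -0.007], [-0.2911, 0.9567, -0.0002], [0.0068, 0.0019, -1.0]]
```

The wrist reading for the full bin is (0.598,-0.236) at 7.6°, size 159x64 mm, between the top and scene readings. I'll use (0.5988,-0.2360) and 7.7°. The held bin is centred in the tool to within 0.5 mm. Now I'll carry it over and turn the first part.

>>> play_rows([
  {"dx":0.5,"dy":-0.7,"dz":0,"wx":0,"wy":0,"wz":4,"gripper":5.5},
  {"dx":1.5,"dy":-2.1,"dz":0,"wx":0,"wy":0,"wz":12,"gripper":5.5},
  {"dx":2.5,"dy":-3.5,"dz":0,"wx":0,"wy":0,"wz":20,"gripper":5.5},
  {"dx":3.5,"dy":-4.9,"dz":0,"wx":0,"wy":0,"wz":28,"gripper":5.5},
  {"dx":4.5,"dy":-6.3,"dz":0,"wx":0,"wy":0,"wz":36,"gripper":5.5},
  {"dx":5.5,"dy":-7.7,"dz":0,"wx":0,"wy":0,"wz":44,"gripper":5.5},
  {"dx":6.5,"dy":-9.1,"dz":0,"wx":0,"wy":0,"wz":52,"gripper":5.5},
  {"dx":7.5,"dy":-10.5,"dz":0,"wx":0,"wy":0,"wz":60,"gripper":5.5},
  {"dx":8.5,"dy":-11.9,"dz":0,"wx":0,"wy":0,"wz":68,"gripper":5.5},
  {"dx":9.5,"dy":-13.3,"dz":0,"wx":0,"wy":0,"wz":76,"gripper":5.5},
  {"dx":10.2,"dy":-14.3,"dz":0,"wx":0,"wy":0,"wz":84,"gripper":5.5},
  {"dx":10.6,"dy":-14.9,"dz":0,"wx":0,"wy":0,"wz":92,"gripper":5.5},
  {"dx":10.8,"dy":-15.1,"dz":0,"wx":0,"wy":0,"wz":98,"gripper":5.5},
  {"dx":10.8,"dy":-15.1,"dz":0,"wx":0,"wy":0,"wz":100,"gripper":5.5},
  {"dx":10.8,"dy":-15.1,"dz":0,"wx":0,"wy":0,"wz":100,"gripper":5.5},
  {"dx":10.8,"dy":-15.1,"dz":0,"wx":0,"wy":0,"wz":100,"gripper":5.5},
], newtons=30)

```text
time_s: 6.9
ee_pos: [0.599, -0.2348, 0.1941]
tcp_rot: [0.662, 0.75, -0.002, -0.002]
ft_force: [-0.4, -0.3, -1.4]
grip_width: 0.673
```

```bash
cat > rem.py <<'E'
from h import *
s=manip.state(); Rm=R.from_quat(s['tcp_rot']).as_matrix()
Rt=R.from_euler('z',7.7,degrees=True).as_matrix()@np.diag([1,-1,-1.])
rv=np.degrees(R.from_matrix(Rm.T@Rt).as_rotvec())
print(s['time_s'],s['ee_pos'].round(4),'q',s['q'].round(2),'grip',s['grip_width'].round(3),s['ft_force'].round(1))
print('yaw left',rv.round(2),'shift cm',(100*Rm.T@(np.array([.5988,-.2360,s['ee_pos'][2]])-s['ee_pos'])).round(2),Rm[:,2].round(4))
E
python3 rem.py
```

```text
Traceback (most recent call last):
  File "rem.py", line 5, in <module>
    print(s['time_s'],s['ee_pos'].round(4),'q',s['q'].round(2),'grip',s['grip_width'].round(3),s['ft_force'].round(1))
                                                                      ^^^^^^^^^^^^^^^^^^^^^
AttributeError: 'float' object has no attribute 'round'
```

```bash
sed -i "s/s\['grip_width'\].round(3)/round(s['grip_width'],3)/" rem.py; python3 rem.py
```

```text
6.9 [ 0.599  -0.2348  0.1941] q [-0.51  0.36  1.37 -0.    1.42 -0.63] grip 0.673 [-0.4 -0.3 -1.4]
yaw left [-0.32  0.26 89.41] shift cm [-0.12 -0.03  0.  ] [-6.4e-03 -2.0e-04 -1.0e+00]
```

>>> play_rows([
  {"dx":-0.1,"dy":0,"dz":0,"wx":0,"wy":0,"wz":4,"gripper":5.5},
  {"dx":-0.1,"dy":0,"dz":0,"wx":0,"wy":0,"wz":12,"gripper":5.5},
  {"dx":-0.1,"dy":0,"dz":0,"wx":0,"wy":0,"wz":20,"gripper":5.5},
  {"dx":-0.1,"dy":0,"dz":0,"wx":0,"wy":0,"wz":28,"gripper":5.5},
  {"dx":-0.1,"dy":0,"dz":0,"wx":0,"wy":0,"wz":36,"gripper":5.5},
  {"dx":-0.1,"dy":0,"dz":0,"wx":0,"wy":0,"wz":44,"gripper":5.5},
  {"dx":-0.1,"dy":0,"dz":0,"wx":0,"wy":0,"wz":52,"gripper":5.5},
  {"dx":-0.1,"dy":0,"dz":0,"wx":0,"wy":0,"wz":60,"gripper":5.5},
  {"dx":-0.1,"dy":0,"dz":0,"wx":0,"wy":0,"wz":68,"gripper":5.5},
  {"dx":-0.1,"dy":0,"dz":0,"wx":0,"wy":0,"wz":76,"gripper":5.5},
  {"dx":-0.1,"dy":0,"dz":0,"wx":-0.3,"wy":0.3,"wz":83,"gripper":5.5},
  {"dx":-0.1,"dy":0,"dz":0,"wx":-0.3,"wy":0.3,"wz":88,"gripper":5.5},
  {"dx":-0.1,"dy":0,"dz":0,"wx":-0.3,"wy":0.3,"wz":89.4,"gripper":5.5},
  {"dx":-0.1,"dy":0,"dz":0,"wx":-0.3,"wy":0.3,"wz":89.4,"gripper":5.5},
  {"dx":-0.1,"dy":0,"dz":0,"wx":-0.3,"wy":0.3,"wz":89.4,"gripper":5.5},
], newtons=30)

```text
time_s: 8.4
ee_pos: [0.5992, -0.2355, 0.1942]
tcp_rot: [0.998, 0.068, 0.0, -0.0]
ft_force: [-0.1, -0.5, -0.5]
grip_width: 0.679
```

```bash
python3 rem.py; python3 - <<'E'
from h import *
a=grab('scene','s4');b=grab('top','t4');c=grab('wrist','w4')
i=[cv2.resize(cv2.imread(p)[y:y+h,x:x+w],(400,300),interpolation=cv2.INTER_CUBIC) for p,x,y,w,h in(('pics/s4.png',150,100,160,120),('pics/t4.png',270,90,160,120),('pics/w4.png',0,0,512,384))]
cv2.imwrite('pics/c4.png',np.vstack([np.hstack(i[:2]),np.hstack([i[2],i[2]*0])]))
E
```

```text
8.4 [ 0.5992 -0.2355  0.1942] q [-0.51  0.36  1.37  0.    1.41  0.93] grip 0.679 [-0.1 -0.5 -0.5]
yaw left [-0.04 -0.01  0.12] shift cm [-0.04  0.04 -0.  ] [ 2.e-04  6.e-04 -1.e+00]
```

View pics/c4.png

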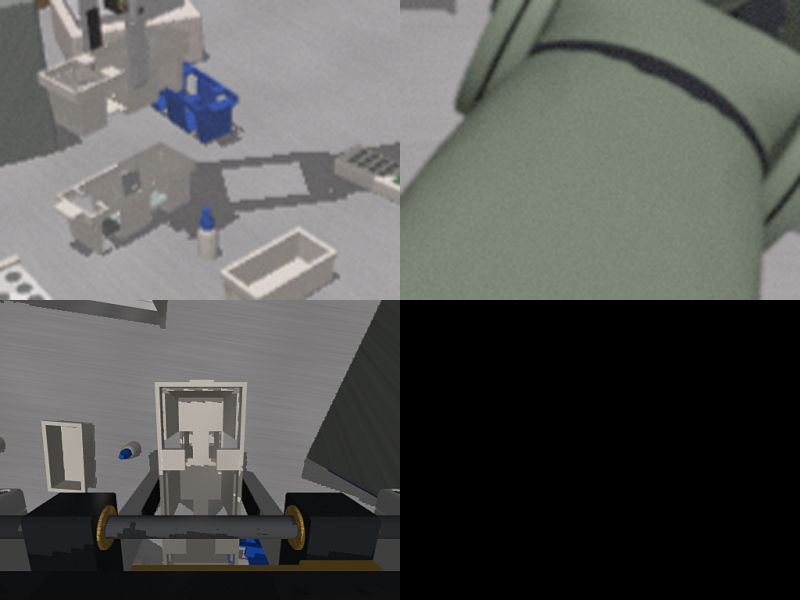

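The held bin is above the full bin. In the wrist view the full bin's tab shows beyond the held bin's plain end at about (200,381), so the two tabs are opposed. Lowering to just above the lugs.

>>> play_rows([
  {"dx":0,"dy":0,"dz":1.5,"wx":0,"wy":0,"wz":0.1,"gripper":5.5},
  {"dx":0,"dy":0,"dz":3.5,"wx":0,"wy":0,"wz":0.1,"gripper":5.5},
  {"dx":0,"dy":0,"dz":5.5,"wx":0,"wy":0,"wz":0.1,"gripper":5.5},
  {"dx":0,"dy":0,"dz":7,"wx":0,"wy":0,"wz":0.1,"gripper":5.5},
  {"dx":0,"dy":0,"dz":8,"wx":0,"wy":0,"wz":0.1,"gripper":5.5},
  {"dx":0,"dy":0,"dz":8.8,"wx":0,"wy":0,"wz":0.1,"gripper":5.5},
  {"dx":0,"dy":0,"dz":9,"wx":0,"wy":0,"wz":0.1,"gripper":5.5},
  {"dx":0,"dy":0,"dz":9,"wx":0,"wy":0,"wz":0.1,"gripper":5.5},
  {"dx":0,"dy":0,"dz":9,"wx":0,"wy":0,"wz":0.1,"gripper":5.5},
], newtons=30)

```text
time_s: 9.45
ee_pos: [0.5998, -0.2361, 0.1051]
tcp_rot: [0.998, 0.067, 0.001, 0.0]
ft_force: [0.1, 0.8, -1.4]
grip_width: 0.68
```

```bash
python3 rem.py; python3 - <<'E'
from h import *
a=grab('scene','s5');c=grab('wrist','w5')
i=[cv2.resize(cv2.imread(p)[y:y+h,x:x+w],(400,400),interpolation=cv2.INTER_CUBIC) for p,x,y,w,h in(('pics/s5.png',155,110,100,100),('pics/w5.png',160,20,190,190))]
cv2.imwrite('pics/c5.png',np.hstack(i))
E
```

```text
9.45 [ 0.5998 -0.2361  0.1051] q [-0.51  0.44  1.45  0.    1.25  0.93] grip 0.68 [ 0.1  0.8 -1.4]
yaw left [ 0.03 -0.1  -0.04] shift cm [-0.1  -0.02 -0.  ] [ 1.8e-03 -3.0e-04 -1.0e+00]
```

View pics/c5.png

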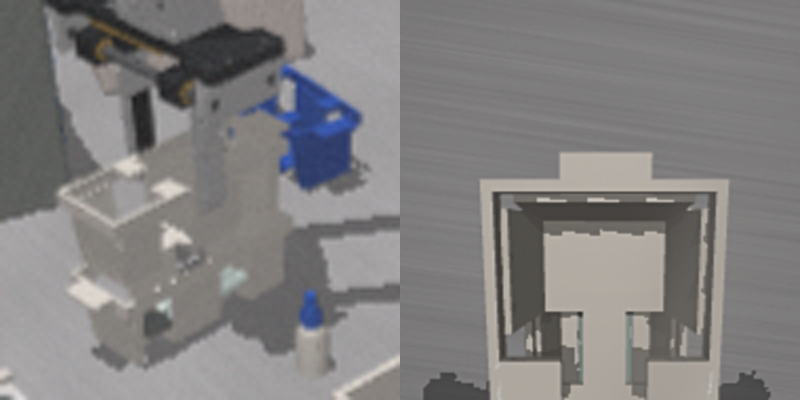

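```bash
python3 - <<'E'
from h import *
f=load('w5'); st=f['st']; Rm=R.from_quat(st['tcp_rot']).as_matrix(); p=st['ee_pos']
k=lambda P:(np.array(P,float)-[400,0]+.5)/2.10526-.5+[160,20]
T=lambda W:((Rm.T@(W-p).T).T).round(4).tolist()
print('tab tip',T(onplane(f,k([(559,152),(652,152)]),.06)))
print('held rear',T(onplane(f,k([(481,179),(729,179)]),p[2]+.0237)))
E
```

```text
tab tip [[0.0946, -0.0165, 0.0454], [0.0946, 0.0175, 0.0455]]
held rear [[0.0798, -0.0316, -0.0236], [0.0798, 0.0319, -0.0235]]
```

The wrist check shows the full bin's tab tip 94.6 mm from the TCP against a nominal 96. So I'll shift −1 mm along x, which matches the pose estimate. Sideways it is within 0.5 mm. Lowering slowly onto the lugs.

>>> play_rows([
  {"dx":-0.1,"dy":0,"dz":0,"wx":0,"wy":-0.1,"wz":0,"gripper":5.5},
  {"dx":-0.1,"dy":0,"dz":0.2,"wx":0,"wy":-0.1,"wz":0,"gripper":5.5},
  {"dx":-0.1,"dy":0,"dz":0.4,"wx":0,"wy":-0.1,"wz":0,"gripper":5.5},
  {"dx":-0.1,"dy":0,"dz":0.6,"wx":0,"wy":-0.1,"wz":0,"gripper":5.5},
  {"dx":-0.1,"dy":0,"dz":0.75,"wx":0,"wy":-0.1,"wz":0,"gripper":5.5},
  {"dx":-0.1,"dy":0,"dz":0.75,"wx":0,"wy":-0.1,"wz":0,"gripper":5.5},
  {"dx":-0.1,"dy":0,"dz":0.75,"wx":0,"wy":-0.1,"wz":0,"gripper":5.5},
], newtons=30)

```text
time_s: 10.25
ee_pos: [0.5988, -0.2361, 0.0976]
tcp_rot: [0.998, 0.067, -0.0, 0.0]
ft_force: [-0.9, 0.3, -2.3]
grip_width: 0.674
```

```bash
python3 rem.py
```

```text
10.25 [ 0.5988 -0.2361  0.0976] q [-0.51  0.45  1.46 -0.    1.23  0.93] grip 0.674 [-0.9  0.3 -2.3]
yaw left [ 0.02  0.   -0.04] shift cm [ 0.   -0.01 -0.  ] [-0.e+00 -4.e-04 -1.e+00]
```

No contact yet. Going down in fine steps.

>>> play_rows([
  {"dx":0,"dy":0,"dz":0.05,"wx":0,"wy":0,"wz":0,"gripper":5.5},
  {"dx":0,"dy":0,"dz":0.1,"wx":0,"wy":0,"wz":0,"gripper":5.5},
  {"dx":0,"dy":0,"dz":0.15,"wx":0,"wy":0,"wz":0,"gripper":5.5},
  {"dx":0,"dy":0,"dz":0.15,"wx":0,"wy":0,"wz":0,"gripper":5.5},
], newtons=30)

```text
time_s: 10.65
ee_pos: [0.5989, -0.2362, 0.0963]
tcp_rot: [0.998, 0.067, 0.0, 0.0]
ft_force: [-0.4, 0.4, -0.7]
grip_width: 0.681
```

>>> play_rows([
  {"dx":0,"dy":0,"dz":0.05,"wx":0,"wy":0,"wz":0,"gripper":5.5},
  {"dx":0,"dy":0,"dz":0.1,"wx":0,"wy":0,"wz":0,"gripper":5.5},
  {"dx":0,"dy":0,"dz":0.1,"wx":0,"wy":0,"wz":0,"gripper":5.5},
], newtons=30)

```text
time_s: 10.95
ee_pos: [0.5989, -0.2362, 0.0963]
tcp_rot: [0.998, 0.067, 0.0, 0.0]
ft_force: [-2.7, 0.8, 5.0]
grip_width: 0.681
```

Contact: the upward force is about 5 N and the height has stopped at 0.0963, exactly 60 mm above the pick-up height. I'll look before releasing.

```bash
python3 - <<'E'
from h import *
a=grab('scene','s6');c=grab('wrist','w6')
i=[cv2.resize(cv2.imread(p)[y:y+h,x:x+w],(400,400),interpolation=cv2.INTER_CUBIC) for p,x,y,w,h in(('pics/s6.png',155,110,100,100),('pics/w6.png',160,20,190,190))]
cv2.imwrite('pics/c6.png',np.hstack(i))
E
```

```text
(no output)
```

View pics/c6.png

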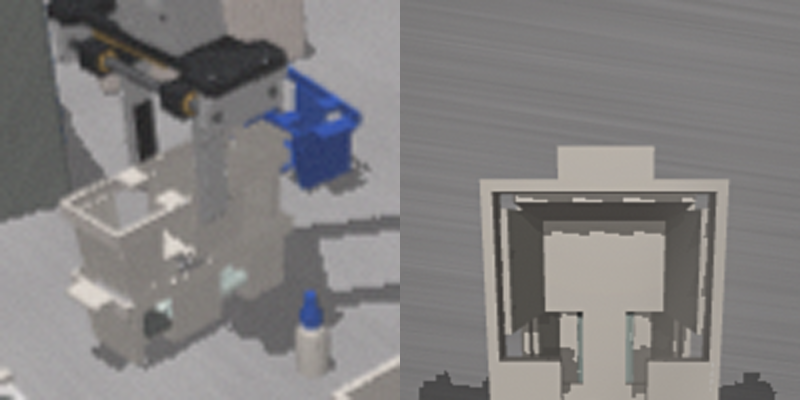

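It is seated and square, with the full bin's tab at right-crop (605,160) centred on the held bin's end edge. I'll release, then retreat straight up.

>>> play_rows([
  {"dx":0,"dy":0,"dz":0,"wx":0,"wy":0,"wz":0,"gripper":6.6},
  {"dx":0,"dy":0,"dz":0,"wx":0,"wy":0,"wz":0,"gripper":7},
  {"dx":0,"dy":0,"dz":0,"wx":0,"wy":0,"wz":0,"gripper":8},
  {"dx":0,"dy":0,"dz":0,"wx":0,"wy":0,"wz":0,"gripper":9.4},
  {"dx":0,"dy":0,"dz":0,"wx":0,"wy":0,"wz":0,"gripper":9.4},
  {"dx":0,"dy":0,"dz":0,"wx":0,"wy":0,"wz":0,"gripper":9.4},
  {"dx":0,"dy":0,"dz":0,"wx":0,"wy":0,"wz":0,"gripper":9.4},
  {"dx":0,"dy":0,"dz":-1,"wx":0,"wy":0,"wz":0,"gripper":9.4},
  {"dx":0,"dy":0,"dz":-3,"wx":0,"wy":0,"wz":0,"gripper":9.4},
  {"dx":0,"dy":0,"dz":-6,"wx":0,"wy":0,"wz":0,"gripper":9.4},
  {"dx":0,"dy":0,"dz":-10,"wx":0,"wy":0,"wz":0,"gripper":9.4},
  {"dx":0,"dy":0,"dz":-12,"wx":0,"wy":0,"wz":0,"gripper":9.4},
  {"dx":0,"dy":0,"dz":-12,"wx":0,"wy":0,"wz":0,"gripper":9.4},
])

```text
time_s: 12.35
ee_pos: [0.6016, -0.2376, 0.2222]
tcp_rot: [0.998, 0.067, 0.004, 0.003]
ft_force: [0.3, -0.8, 0.0]
grip_width: 0.999
```

```bash
python3 rem.py
```

```text
12.35 [ 0.6016 -0.2376  0.2222] q [-0.51  0.34  1.34 -0.    1.45  0.93] grip 0.999 [ 0.3 -0.8  0. ]
yaw left [ 0.39 -0.49 -0.03] shift cm [-0.26 -0.2  -0.  ] [ 0.0094 -0.0056 -0.9999]
```

>>> play_rows([
  {"dx":0,"dy":-4,"dz":-2,"wx":0,"wy":0,"wz":0,"gripper":9.4},
  {"dx":-2,"dy":-8,"dz":-2,"wx":0,"wy":0,"wz":0,"gripper":9.4},
  {"dx":-3,"dy":-12,"dz":-2,"wx":0,"wy":0,"wz":0,"gripper":9.4},
  {"dx":-4,"dy":-16,"dz":-2,"wx":0,"wy":0,"wz":0,"gripper":9.4},
  {"dx":-5,"dy":-20,"dz":-2,"wx":0,"wy":0,"wz":0,"gripper":9.4},
  {"dx":-6,"dy":-24,"dz":-2,"wx":0,"wy":0,"wz":0,"gripper":9.4},
  {"dx":-7,"dy":-28,"dz":-2,"wx":0,"wy":0,"wz":0,"gripper":9.4},
  {"dx":-8,"dy":-32,"dz":-2,"wx":0,"wy":0,"wz":0,"gripper":9.4},
  {"dx":-9,"dy":-36,"dz":-2,"wx":0,"wy":0,"wz":0,"gripper":9.4},
  {"dx":-10,"dy":-40,"dz":-2,"wx":0,"wy":0,"wz":0,"gripper":9.4},
  {"dx":-10,"dy":-40,"dz":-2,"wx":0,"wy":0,"wz":0,"gripper":9.4},
  {"dx":-10,"dy":-40,"dz":-2,"wx":0,"wy":0,"wz":0,"gripper":9.4},
])

```text
time_s: 13.55
ee_pos: [0.448, 0.146, 0.2375]
tcp_rot: [0.998, 0.068, 0.004, 0.003]
ft_force: [-0.4, -0.3, 0.6]
grip_width: 1.003
```

```bash
python3 - <<'E'
from h import *
a=grab('scene','s7');b=grab('top','t7')
i=[cv2.resize(cv2.imread(p)[y:y+h,x:x+w],(400,500),interpolation=cv2.INTER_CUBIC) for p,x,y,w,h in(('pics/s7.png',155,105,100,125),('pics/t7.png',295,95,88,110))]
cv2.imwrite('pics/c7.png',np.hstack(i))
i=[cv2.resize(cv2.imread(p),(400,300)) for p in('pics/s7.png','pics/t7.png')]
cv2.imwrite('pics/d7.png',np.hstack(i)); print(manip.state()['time_s'],manip.state()['ee_pos'])
E
```

```text
13.65 [0.44892139 0.1448372  0.23789238]
```

View pics/c7.png

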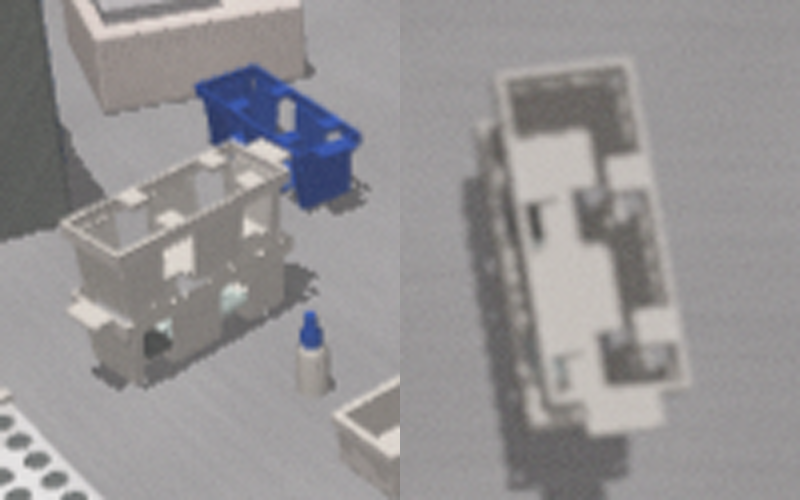

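View pics/d7.png

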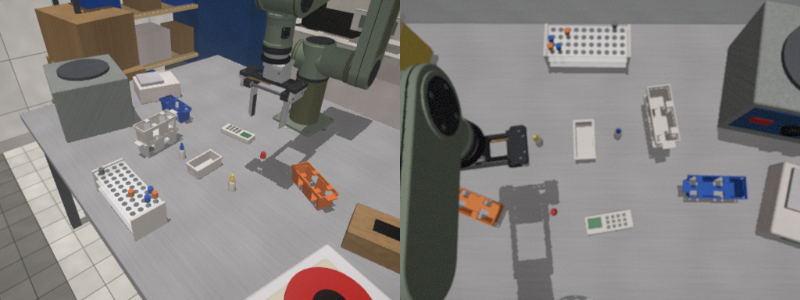

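```bash
python3 - <<'E'
from h import *
f=load('t7')
P=(np.array([(497,75),(632,60),(690,385),(550,405)])-[400,0]+.5)/4.5454-.5+[295,95]
print(binpose(onplane(f,P,.12)))
g=lambda u,v,z: onplane(f,[(u*1.28,v*1.28)],z).round(3)
f0=load('t0')
a=f0['color'].astype(int);b=f['color'].astype(int)
d=np.abs(a-b).sum(2)[140:215,215:260]; print('short region changed px',(d>90).sum())
f=load('s7');P=(np.array([(122,255),(63,222),(235,140),(290,172)])+.5)/4-.5+[155,105]
print('scene',binpose(onplane(f,P,.12)))
E
```

```text
(array([ 0.5987, -0.2366]), np.float64(7.2), np.float64(0.1592), np.float64(0.0644))
short region changed px 0
scene (array([ 0.5994, -0.2324]), np.float64(7.16), np.float64(0.156), np.float64(0.0638))
```

```bash
python3 -c "
from h import *
print(manip.state()['time_s']); print(manip.hand_in())"
```

```text
13.65
the job is handed in; nothing more can be done
None
```

I picked up the empty white bin by its rim at mid-length and turned it half round. I then lowered it slowly onto the full bin's lugs, released it, backed straight up and moved clear. The job was handed in at 13.65 s; no verdict is reported.

**Final checks**
- **Seating:** the bin stopped on about 5 N of contact at exactly 60 mm above its pick-up height, so it rests on the lugs and has not nested.
- **Alignment, top view:** after release, the upper rim at 0.12 m height measured 159x64 mm at (0.599, -0.237) and 7.2°. The full bin had been measured at (0.599, -0.236) and about 7.7°. That puts the stack square to about 1 mm and 0.5°, with the tabs opposed.
- **Short bin:** its area in the top view shows no changed pixels.

**Disagreement between views:** the scene camera read the stack about 4 mm further toward +y than the top view. It had read the full bin alone about 3 mm off in the same direction, so I take this as mostly camera bias. Its rim length for the stack (156 mm) was also short of the 160 mm nominal.

I did not separately re-measure the full bin's position after the placing. I only saw in the pictures that it looked unmoved.

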